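# Hold a spice mill at run by its bayonet lid

## Robot

A 6-joint arm with a two-finger parallel gripper is mounted at the origin on the work surface. World frame = base frame: x ahead of the robot, y to its left, z up, the work surface at z = 0. Lengths are in m, angles in rad, forces in N, time in s.
With the tool pointing down it reaches from about 0.325 to 0.775 m from the base axis. Payload 5.5 kg.
Tool frame: the origin (TCP) lies at the very end of the fingers, on their centre line; the grasp point (between the pads) lies 19 mm behind it; z points along the fingers, y is the line along which they close (so a half turn about z gives the same grasp; the last joint's range is limited). The gripper opens to 85 mm and grips with 20 to 120 N. Pads are 22 mm wide; open, the fingers measure 114 mm over their backs; the gripper's body (76 mm by 85 mm) begins 54 mm behind the grasp point. The pads swing forward as they close: fully open they stand 13 mm farther back than shut.
Start: joints at [-1.253, 0.091, 1.231, -0, 1.82, -0.057], TCP at [0.22, -0.558, 0.231] pointing down, gripper open.
Joint ranges: [-2.87, 2.87], [-0.86, 2.18], [0.17, 2.46], [-1.51, 4.65], [0.06, 2.69], [-2.65, 2.65]. Speed limits (rad/s): [2.57, 2.57, 3.01, 3.14, 3.14, 3.14].

## Interface

Orientations are given as a rotation vector (axis times angle).
In Python, from plant import env gives the robot as it stands.
- The arm moves only by the tool apply_moves, never from a script. Its arguments are lists of equal length, an entry for each row: "translation": the shift along the tool's x, y, z in mm, a list of three; "angular": the turn, a rotation vector about the tool's x, y, z in degrees, a list of three; "fingers": the opening, from -1 (shut) to 1 (fully open). A call has 1 to 10 rows; each row shifts and turns the commanded pose from where the row before left it, along the tool's axes as they then stand; what a row does not reach is not made up. A row lasts 1/8 s, in which the tool goes at most 62.5 mm and 10.7 degrees, less where a joint would pass 70% of its speed; a pose out of reach is approached as far as the arm can. A call is refused whole if a number of a shift passes 62.5 or a number of a turn 10.7, either way. A call with a gripper value outside its range is refused whole. The fingers move at their own pace and stop on an object; "newtons" is the grip in N (left out, the last holds). Time passes only in rows, so rows that do not move let the fingers close. It gives the time, the measured TCP pose, the force, the opening and the grip force at its end, in the units of the state.
- env.get_obs(): the state, without advancing time (a new reading comes with each control period).
- env.capture(name): name is "scene" or "top" or "wrist"; returns a dict with "frame" (420x560x3 uint8, red, green, blue), "mtx" (3x3 intrinsics, pixels), "extrinsics" (4x4, takes a point from world to camera coordinates). Camera axes: x right, y up, looking along -z (the intrinsics and any distortion apply to the point x, -y, -z); pixel columns grow to the right and rows downward; lengths in m; the calibration is good to about 2 mm. The wrist camera is an equidistant fisheye: a pixel r from the principal point sees the ray r / f radians off the axis. A picture is of the moment at which its call begins. There is no depth.
- env.hand_in(): hands the job in; it is judged then, once.
The state is a dict: "time": time; "qpos": joint angles; "dq": joint speeds; "effort": joint torques, N m; "ee_pos": TCP position; "eef_rot": TCP orientation; "force": force on the tool from outside, world axes, zero at the start; "moment": the same for the moment, N m; "width": opening from 0.0 (shut) to 1.0 (fully open); "gripper_force": force on a finger pad.
Only numpy, scipy, OpenCV 4.12 (cv2) and the standard library are available. Lean on these libraries where they do the work, as an engineer would, in place of code of your own. Each camera call takes 0.05 s, during which the arm holds its last target. There are 200 camera calls.

## Task

At the street-food stall, first lock the spice mill's carriage where it stands by turning the red clamp knob about a quarter turn clockwise until it is tight. Then fit the orange-handled bayonet lid fully down into the mill's mouth and twist it clockwise half-way, until its yellow pointers stand at the green run marks, stopping before the lock clicks at the red marks. The ring inside is sprung back, so finish still gripping the lid and holding it at the green marks; do not shove the mill along or disturb the jar, bottle and bowl.

Things in the scene. Friction and masses are not known exactly. Their poses are not given: they have to be found in the camera images.
- clamp_grip (a point): Grip point of the red clamp knob: a bar 56 long (its own x), 14 wide (y), 38 high on a 48 mm disc. The point is on the knob's upright turning axis, 24 mm above the disc, 14 mm below the bar's top. z up. A white line on top marks the +x end. The knob rides on the carriage, 135 mm from the mill's axis, to -y of the mouth's frame.
- clamp (a joint): Turn of the clamp knob, rad: 0 free, grows clockwise seen from above, stop at 1.45; locked above 1.1. Starts between 0 and 0.3. Friction about 0.08 N m; from about 1.0 on a cam presses a brake; it stays where it is left. While free, the carriage slides along the mouth's y with about 1 N.
- mouth (a point): Centre of the mill's round mouth, level with the steel collar's top face (collar 112 mm across, about 142 mm above the table). z up. Hole 68 mm wide, with two lug slots 20 mm wide reaching 41.5 mm from the axis, at the mouth's own +x and -x (white marks). Under the roof tabs, 6 mm thick, is the channel in which the lugs turn clockwise.
- run_ring (a joint): Turn of the sprung ring inside the mill, rad, 0 at rest, growing clockwise seen from above. The lid's lugs push it by its dogs after about 0.1 rad of free lid turn. The spring pushes back with 0.04 N m at rest to about 0.13 N m half-way. At about 1.3 it rides over a sprung pawl (the lock click); stop at 1.5.
- run_mark (a point): The two green run marks on the collar's top face, 16 mm wide, each side of the mouth, at 46 to 56 mm from its axis. Origin at the centre of the mouth; its own x axis points at the marks, 0.7 rad clockwise (seen from above) of the mouth's own x; the red lock marks stand 0.7 rad farther clockwise.
- lid_grip (a point): Grip point of the lid, on its axis in the orange handle bar: 64 long (lid's own x), 14 wide (y), 40 high. 52 mm above the plug's foot, 24 mm above the black flange, 16 mm below the bar's top. z up. Yellow pointers on the flange at both bar ends. Starts standing on its plug on the table. Fully home it is 30 mm above the mouth point. About 0.14 kg.
- lid_foot (a point): Centre of the underside of the lid's plug, same axes. Plug 62 mm across, 22 deep, bevelled foot, under a flange 88 across and 6 thick that comes to rest on the collar. Two lugs 14 wide, 6 to 14 mm above the foot, reach 39 mm from the axis at the lid's own +x and -x, under the yellow pointers. Either way round fits.
- jar_mid (a point): Middle of a spice jar, 54 mm across, 85 high, green cap. Leave alone.
- bottle_mid (a point): Middle of a black sauce bottle, 62 mm across, 175 high, orange band. Leave alone.
- bowl_mid (a point): Middle of a steel bowl, 110 mm across, 45 high. Leave alone.
There are look-alikes about, which are no part of the job. Leave any pink or turquoise look-alike of the part that bears lid_grip alone.

How it is judged:
On the way, in this order (a step that is already met when the one before it is completed fails the run):
1. the clamp knob is turned to locked while the lid is still out of the mill (value of joint clamp above 1.1 rad and horizontal distance between lid_grip and mouth above 0.06 m), for 0.2 s.
2. the lid is fully down in the mouth (value of joint clamp above 1.1 rad and horizontal distance between lid_grip and mouth below 0.005 m and z of lid_grip in the frame of mouth between 0.026 and 0.0335 m and angle between lid_grip's own z axis and vertical below 0.09 rad), for 0.2 s.
At the end, for the whole second after the job is handed in: Clamp beyond 1.1 rad; lid gripped by the fingers, seated (within 5 mm of the axis, grip point 26 to 33.5 mm above the mouth, upright), pointers within 0.19 rad of the green marks, ring held at 0.35 to 1.0 rad; mill, jar, bottle and bowl within 20 mm of their starts (all of step 2 and angle between the x axis of lid_grip and the x axis of run_mark, either way round below 0.19 rad and value of joint run_ring between 0.35 and 1 rad and contact force between the fingers and lid above 2 N and distance of each of mouth, jar_mid, bottle_mid, bowl_mid from where it was at the start of the episode below 0.02 m); the arm keeps its last pose, push and grip.
It fails at once if the lock clicked (sprung ring turned past 1.2 rad) (value of joint run_ring above 1.2 rad).
It fails at once if the mill was shoved along by more than 25 mm (distance of mouth from where it was at the start of the episode above 0.025 m).
It fails at once if jar, bottle or bowl disturbed (moved more than 30 mm) (distance of any of jar_mid, bottle_mid, bowl_mid from where it was at the start of the episode above 0.03 m).
It also fails if it takes over 54 s, if anything falls off the work surface, if the arm or the gripper's body presses on something with over 40 N, if the wrist force passes 120 N, or if a joint passes its speed limit or range.

## Working session

There is one attempt and no reset: what is moved stays moved. The work goes in short steps, Python scripts to look and compute and a tool call to move; the robot and the scene stay as the last step left them, time stands still between calls to the robot, and variables do not carry over. Pictures are saved under pics/ and viewed, at most 10 in all, crops included, and the job is handed in when it is done.

Besides the shell and the picture viewer there is one more tool, called after "Emit:" as name(argument=value, ...), one argument or row to a line, values as JSON. apply_moves: Moves the arm, as the interface text tells. Its arguments: {"type":"object","properties":{"translation":{"type":"array"},"angular":{"type":"array"},"fingers":{"type":"array"},"newtons":{"type":"number"}},"required":["translation","angular","fingers"]}

```bash
mkdir -p pics
python3 - <<'E'
from plant import env
import cv2,numpy as np,pickle
d={}
for n in("scene","top"):
    c=env.capture(n);d[n]=c;cv2.imwrite(f"pics/{n}0.png",c["frame"][:,:,::-1]);print(n,c["mtx"].round(1).tolist(),c["extrinsics"].round(3).tolist(),c.keys())
pickle.dump(d,open("d0.pkl","wb"))
print(env.get_obs())
E
```

```text
scene [[396.1, 0.0, 275.7], [0.0, 396.1, 207.0], [0.0, 0.0, 1.0]] [[-0.878, 0.478, 0.003, 0.584], [-0.393, -0.727, 0.564, 0.129], [0.272, 0.494, 0.826, -1.05], [0.0, 0.0, 0.0, 1.0]] dict_keys(['frame', 'mtx', 'extrinsics'])
top [[464.4, 0.0, 281.2], [0.0, 464.4, 211.5], [0.0, 0.0, 1.0]] [[-0.058, -0.998, -0.002, -0.056], [0.968, -0.057, 0.243, -0.646], [-0.243, 0.012, 0.97, -1.091], [0.0, 0.0, 0.0, 1.0]] dict_keys(['frame', 'mtx', 'extrinsics'])
{'time': 0.1, 'qpos': array([-1.25268722e+00,  9.18148380e-02,  1.23181431e+00,  2.28870048e-05,
        1.81982249e+00, -5.66827501e-02]), 'dq': array([-3.43871872e-07, -1.11134481e-03, -2.18218522e-03, -7.88920057e-04,
       -8.66052997e-04, -3.62558075e-04]), 'effort': array([ 3.60981743e-03, -4.60218930e+01, -4.19216180e+01,  3.82133408e-05,
        1.06113087e-02,  1.83819232e-06]), 'ee_pos': array([ 0.21957712, -0.55808563,  0.23021766]), 'eef_rot': array([-3.08477651e+00, -5.84946757e-01,  3.45851693e-04]), 'force': array([ 0.28731092, -0.37041105, -0.35176686]), 'moment': array([ 0.04837687, -0.00996893,  0.02326415]), 'gripper_force': 0.0, 'width': 0.9984263301376602}
```

View pics/scene0.png

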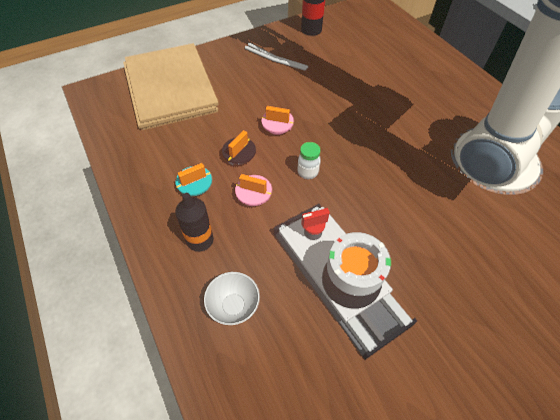

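View pics/top0.png

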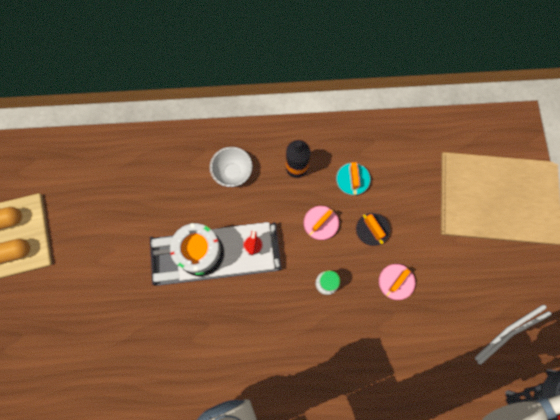

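Candidates for the lid:
- black flange: scene (239,148), top (373,229)
- pink look-alikes: scene (277,120) and (253,188), top (397,281) and (321,222)
- turquoise look-alike: scene (194,180), top (353,178)

I choose the black-flanged one, since the text says black flange and yellow pointers. The mill mouth is at scene (360,262), top (195,248). The red knob is at scene (316,220), top (252,243).

```bash
cat > h.py <<'E'
import numpy as np,cv2,pickle
def ray(c,uv,fish=False):
    K,E=c["mtx"],c["extrinsics"];x=(uv[0]-K[0,2])/K[0,0];y=(uv[1]-K[1,2])/K[1,1]
    if fish:
        r=np.hypot(x,y);s=np.sin(r)/max(r,1e-9);d=np.array([x*s,-y*s,-np.cos(r)])
    else: d=np.array([x,-y,-1.])
    R=E[:3,:3];return -R.T@E[:3,3],R.T@d/np.linalg.norm(d)
def tri(rs):
    A=0;b=0
    for o,d in rs:
        P=np.eye(3)-np.outer(d,d);A=A+P;b=b+P@o
    p=np.linalg.solve(A,b);return p,[round(1000*np.linalg.norm((np.eye(3)-np.outer(d,d))@(p-o)),1) for o,d in rs]
def plane(c,uv,z,fish=False):
    o,d=ray(c,uv,fish);return o+d*(z-o[2])/d[2]
def proj(c,p,fish=False):
    K,E=c["mtx"],c["extrinsics"];q=E[:3,:3]@np.asarray(p)+E[:3,3];v=np.array([q[0],-q[1],-q[2]])
    if fish:
        n=np.hypot(v[0],v[1]);t=np.arctan2(n,v[2]);v=np.array([v[0]/n*t,v[1]/n*t,1])
    v=K@(v/v[2]);return v[:2]
E
python3 - <<'E'
import pickle,cv2,numpy as np
d=pickle.load(open("d0.pkl","rb"))
def crop(n,u,v,r=32,s=390):
    return cv2.resize(d[n]["frame"][v-r:v+r,u-r:u+r,::-1],(s,s),interpolation=cv2.INTER_CUBIC)
a=np.hstack([cv2.resize(crop("scene",239,148,26),(300,300)),cv2.resize(crop("top",373,229,26),(300,300))])
b=np.hstack([cv2.resize(crop("scene",343,250,50),(300,300)),cv2.resize(crop("top",215,245,50),(300,300))])
cv2.imwrite("pics/c1.png",np.vstack([a,b]))
E
```

```text
(no output)
```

View pics/c1.png

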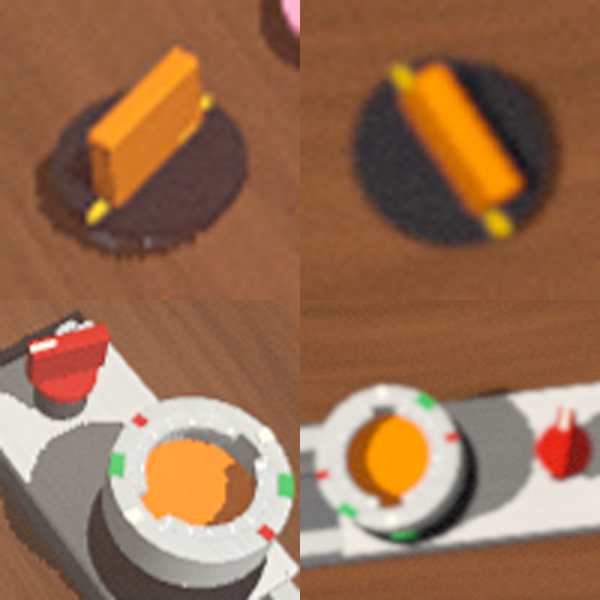

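The crop confirms the black-flanged lid: yellow pointers at both ends of the bar. On the mill, the green, red and white collar marks and the knob can be seen.

Run:
```python
import pickle;from h import *
d=pickle.load(open("d0.pkl","rb"));S,T=d["scene"],d["top"]
s=52/300
ls=lambda p:(213+p[0]*s-.4,122+p[1]*s-.4); lt=lambda p:(347+(p[0]-300)*s-.4,203+p[1]*s-.4)
ms=lambda p:(293+p[0]/3-.3,200+(p[1]-300)/3-.3); mt=lambda p:(165+(p[0]-300)/3-.3,195+(p[1]-300)/3-.3)
def t(n,a,b):
    p,e=tri([ray(S,a),ray(T,b)]);print(n,p.round(4),e);return p
for A,B in(((97,211),(402,78)),((97,211),(498,222))):t("ptr",ls(A),lt(B))
for A,B in(((207,102),(498,222)),((207,102),(402,78))):t("ptr2",ls(A),lt(B))
for n,a1,a2,b1,b2 in(("green",(117,464),(287,486),(427,400),(347,511)),("red",(140,420),(267,532),(452,437),(320,475)),("white",(135,515),(267,437),(382,393),(395,521))):
    for x,y in((b1,b2),(b2,b1)):
        p=t(n,ms(a1),mt(x));q=t(n,ms(a2),mt(y));print("  mid",((p+q)/2).round(4),np.degrees(np.arctan2(*(q-p)[1::-1])))
# bar ends, knob
z=0.11
for a in((35,345),(105,325)):
  for z in (.09,.11,.13):print("knob",z,plane(S,ms(a),z).round(4))
for a in((565,412),(575,412),(563,455)):
  for z in (.09,.11,.13):print("knobT",a,z,plane(T,mt(a),z).round(4))
```

```text
ptr [ 0.6293 -0.3117  0.0283] [np.float64(0.3), np.float64(0.3)]
ptr [ 0.5903 -0.3801 -0.068 ] [np.float64(16.0), np.float64(16.0)]
ptr2 [ 0.5591 -0.3465  0.0309] [np.float64(1.5), np.float64(1.5)]
ptr2 [ 0.5985 -0.2851  0.1131] [np.float64(14.8), np.float64(14.8)]
green [0.5955 0.0852 0.1418] [np.float64(1.5), np.float64(1.5)]
green [0.5123 0.1478 0.1418] [np.float64(0.3), np.float64(0.3)]
  mid [0.5539 0.1165 0.1418] 143.0753014546692
green [0.5516 0.1155 0.1303] [np.float64(51.0), np.float64(51.0)]
green [0.5615 0.1193 0.1882] [np.float64(48.9), np.float64(48.9)]
  mid [0.5565 0.1174 0.1593] 21.441657669526382
red [0.5652 0.0661 0.1409] [np.float64(1.0), np.float64(1.0)]
red [0.5417 0.1675 0.1438] [np.float64(0.6), np.float64(0.6)]
  mid [0.5535 0.1168 0.1424] 103.04113241432789
red [0.5616 0.1232 0.2074] [np.float64(43.2), np.float64(43.2)]
red [0.5483 0.1136 0.1025] [np.float64(49.9), np.float64(49.9)]
  mid [0.5549 0.1184 0.1549] -144.34169242341326
white [0.604  0.1198 0.1417] [np.float64(0.4), np.float64(0.4)]
white [0.5018 0.1126 0.1389] [np.float64(1.8), np.float64(1.8)]
  
[... 174 characters left out ...]
.9)]
  mid [0.5537 0.1157 0.1341] 32.156219894624186
knob 0.09 [ 0.5737 -0.04    0.09  ]
knob 0.11 [ 0.5815 -0.0293  0.11  ]
knob 0.13 [ 0.5894 -0.0187  0.13  ]
knob 0.09 [ 0.5209 -0.0308  0.09  ]
knob 0.11 [ 0.5303 -0.0205  0.11  ]
knob 0.13 [ 0.5396 -0.0101  0.13  ]
knobT (565, 412) 0.09 [ 0.5912 -0.0213  0.09  ]
knobT (565, 412) 0.11 [ 0.5871 -0.0223  0.11  ]
knobT (565, 412) 0.13 [ 0.5829 -0.0234  0.13  ]
knobT (575, 412) 0.09 [ 0.5908 -0.0295  0.09  ]
knobT (575, 412) 0.11 [ 0.5866 -0.0304  0.11  ]
knobT (575, 412) 0.13 [ 0.5825 -0.0313  0.13  ]
knobT (563, 455) 0.09 [ 0.5555 -0.0181  0.09  ]
knobT (563, 455) 0.11 [ 0.552  -0.0192  0.11  ]
knobT (563, 455) 0.13 [ 0.5485 -0.0203  0.13  ]
```

```bash
cat > pl.py <<'E'
import sys,numpy as np
from scipy.spatial.transform import Rotation as R
def rows(o,target,yaw,n):
    """rows of tool-frame shift (mm) / turn (deg) from state o to target with tool down at yaw(deg)"""
    R0=R.from_rotvec(o["eef_rot"]);Rt=R.from_euler("z",yaw,degrees=True)*R.from_rotvec([np.pi,0,0])
    dr=(R0.inv()*Rt).as_rotvec(); p=np.array(o["ee_pos"]);T=[];A=[];Rc=R0
    for i in range(n):
        w=p+(np.array(target)-p)/(n-i); t=np.round(Rc.inv().apply(w-p)*1000,1);a=np.round(np.degrees(dr)/n,1)
        p=p+Rc.apply(t/1000);Rc=Rc*R.from_rotvec(np.radians(a));T.append(t.tolist());A.append(a.tolist())
    print(T);print(A);print("end",p.round(4),"yaw",np.degrees(np.arctan2(*Rc.as_matrix()[1::-1,0])).round(1))
if __name__=="__main__":
    from plant import env
    v=[float(x) for x in sys.argv[1:]];o=env.get_obs();print("t",o["time"],"q",np.degrees(o["qpos"]).round(0));rows(o,v[:3],v[3],int(v[4]))
E
python3 pl.py .53 -.02 .24 170 18
```

```text
t 0.1 q [-72.   5.  71.   0. 104.  -3.]
[[27.0, -21.5, -0.5], [29.8, -17.4, -0.5], [32.0, -12.9, -0.5], [33.5, -8.1, -0.5], [34.4, -3.2, -0.5], [34.5, 1.8, -0.5], [33.8, 6.7, -0.5], [32.5, 11.5, -0.5], [30.5, 16.1, -0.5], [27.9, 20.4, -0.5], [24.6, 24.2, -0.5], [20.9, 27.5, -0.5], [16.7, 30.2, -0.5], [12.2, 32.3, -0.5], [7.4, 33.7, -0.5], [2.4, 34.4, -0.5], [-2.6, 34.4, -0.5], [-7.5, 33.8, -0.5]]
[[-0.0, -0.0, -8.3], [-0.0, -0.0, -8.3], [-0.0, -0.0, -8.3], [-0.0, -0.0, -8.3], [-0.0, -0.0, -8.3], [-0.0, -0.0, -8.3], [-0.0, -0.0, -8.3], [-0.0, -0.0, -8.3], [-0.0, -0.0, -8.3], [-0.0, -0.0, -8.3], [-0.0, -0.0, -8.3], [-0.0, -0.0, -8.3], [-0.0, -0.0, -8.3], [-0.0, -0.0, -8.3], [-0.0, -0.0, -8.3], [-0.0, -0.0, -8.3], [-0.0, -0.0, -8.3], [-0.0, -0.0, -8.3]]
end [ 0.5301 -0.02    0.24  ] yaw 170.9
```

Emit:
apply_moves(
  translation=[
    [27,-21.5,-0.5],
    [30,-17.5,-0.5],
    [32,-13,-0.5],
    [33.5,-8,-0.5],
    [34.5,-3,-0.5],
    [34.5,2,-0.5],
    [34,6.5,-0.5],
    [32.5,11.5,-0.5],
    [30.5,16,-0.5],
  ],
  angular=[
    [0,0,-8.3],
    [0,0,-8.3],
    [0,0,-8.3],
    [0,0,-8.3],
    [0,0,-8.3],
    [0,0,-8.3],
    [0,0,-8.3],
    [0,0,-8.3],
    [0,0,-8.3],
  ],
  fingers=[1,1,1,1,1,1,1,1,1],
)

```text
time: 1.23
ee_pos: [0.3754, -0.2879, 0.2353]
eef_rot: [-2.093, -2.342, -0.0]
force: [0.4, -0.3, -0.1]
width: 1.004
gripper_force: 0.0
```

Emit:
apply_moves(
  translation=[
    [28,20.5,-0.5],
    [24.5,24,-0.5],
    [21,27.5,-0.5],
    [16.5,30,-0.5],
    [12,32.5,-0.5],
    [7.5,33.5,-0.5],
    [2.5,34.5,-0.5],
    [-2.5,34.5,-0.5],
    [-7.5,34,-0.5],
  ],
  angular=[
    [0,0,-8.3],
    [0,0,-8.3],
    [0,0,-8.3],
    [0,0,-8.3],
    [0,0,-8.3],
    [0,0,-8.3],
    [0,0,-8.3],
    [0,0,-8.3],
    [0,0,-8.3],
  ],
  fingers=[1,1,1,1,1,1,1,1,1],
)

```text
time: 2.35
ee_pos: [0.5306, -0.0187, 0.2397]
eef_rot: [-0.242, -3.131, 0.0]
force: [0.3, -0.9, 0.1]
width: 0.999
gripper_force: 0.0
```

Run:
```python
from plant import env
import cv2,pickle
c=env.capture("wrist");pickle.dump(c,open("w1.pkl","wb"));cv2.imwrite("pics/w1.png",c["frame"][:,:,::-1])
print(c["mtx"],c["extrinsics"].round(3));o=env.get_obs();print(o["ee_pos"],o["eef_rot"],o["time"])
```

```text
[[325.1922621    0.         280.76817425]
 [  0.         325.1922621  214.79155639]
 [  0.           0.           1.        ]] [[ 0.154  0.988 -0.    -0.063]
 [-0.936  0.146 -0.32   0.545]
 [-0.316  0.049  0.947 -0.22 ]
 [ 0.     0.     0.     1.   ]]
[ 0.53188447 -0.01539516  0.23931679] [-0.22850502 -3.13277681 -0.00430303] 2.4
```

View pics/w1.png

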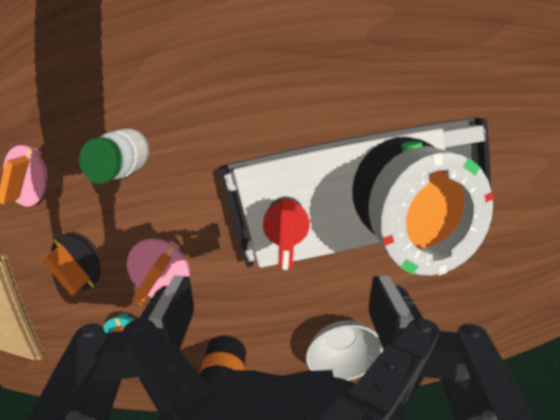

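The wrist view shows:
- red knob with its bar from (289,200) to (286,268), white line at the lower end
- mill mouth at (432,212)
- lid at (72,265)

I'll triangulate the bar ends with the scene view.

Run:
```python
import pickle;from h import *
d=pickle.load(open("d0.pkl","rb"));S,W=d["scene"],pickle.load(open("w1.pkl","rb"))
p,e=tri([ray(S,(302.7,215.4)),ray(W,(286,268),1)]);print(p,e)
q,e=tri([ray(S,(328,208.7)),ray(W,(289.5,199.5),1)]);print(q,e)
print((p+q)/2,np.linalg.norm(p-q),np.degrees(np.arctan2(*(p-q)[1::-1])))
h=cv2.cvtColor(W["frame"],cv2.COLOR_RGB2HSV);f=W["frame"].astype(int)
m=((f[:,:,0]>110)&(f[:,:,1]<45)&(f[:,:,2]<45)).astype(np.uint8);m[:,340:]=0
n,l,s,c=cv2.connectedComponentsWithStats(m);i=1+np.argmax(s[1:,4]);print(s[i],c[i])
a=math=np.radians(3.2)
k=np.array([.5535,.1165])+.135*np.array([np.sin(a),-np.cos(a)]);print("knob from mouth",k)
for z in(.07,.085,.1,.12):print(z,proj(W,[*k,z],1))
for z in(.11,.12,.13):print(z,plane(W,(286,268),z,1)[:2],plane(W,(289.5,199.5),z,1)[:2])
# mouth refine with wrist marks
G=[(472,167),(409,267)];Rr=[(489,198),(389,240)]
for n,P in(("g",G),("r",Rr)):
  A=[plane(W,x,.142,1) for x in P];print(n,(A[0]+A[1])/2,np.degrees(np.arctan2(*(A[1]-A[0])[1::-1])))
```

```text
[ 0.58922614 -0.02351216  0.12025989] [np.float64(0.5), np.float64(0.5)]
[ 0.52998114 -0.01391873  0.11247804] [np.float64(3.9), np.float64(3.9)]
[ 0.55960364 -0.01871545  0.11636896] 0.060519088893113866 -9.197959898087861
[264 199  32  45 674] [276.30563798 219.09643917]
knob from mouth [ 0.5610359 -0.0182895]
0.07 [285.84512333 220.21110293]
0.085 [286.070397   225.36819248]
0.1 [286.31557078 231.00212571]
0.12 [286.67794815 239.37051721]
0.11 [ 0.59434769 -0.02371056] [ 0.52837826 -0.01074461]
0.12 [ 0.58905455 -0.02306999] [ 0.52550553 -0.01057975]
0.13 [ 0.58376142 -0.02242941] [ 0.5226328  -0.01041489]
g [0.55452883 0.11652683 0.142     ] -36.77853966394279
r [0.55482984 0.11712248 0.142     ] -77.06865899951315
```

```bash
python3 pl.py .5605 -.0185 .088 170 7
```

```text
t 2.4 q [ -5.  -5.  80.   0. 105. -87.]
[[-4.1, 0.1, 21.6], [-4.1, 0.1, 21.6], [-4.1, 0.1, 21.6], [-4.1, 0.1, 21.6], [-4.2, 0.2, 21.6], [-4.1, 0.2, 21.6], [-4.2, 0.2, 21.7]]
[[0.0, -0.0, 0.2], [0.0, -0.0, 0.2], [0.0, -0.0, 0.2], [0.0, -0.0, 0.2], [0.0, -0.0, 0.2], [0.0, -0.0, 0.2], [0.0, -0.0, 0.2]]
end [ 0.5605 -0.0185  0.088 ] yaw 170.3
```

Emit:
apply_moves(
  translation=[
    [-4,0,21.5],
    [-4,0,21.5],
    [-4,0,21.5],
    [-4,0,21.5],
    [-4,0.5,21.5],
    [-4,0.5,21.5],
    [-4,0,15],
    [0,0,0],
  ],
  angular=[
    [0,0,0.2],
    [0,0,0.2],
    [0,0,0.2],
    [0,0,0.2],
    [0,0,0.2],
    [0,0,0],
    [0,0,0],
    [0,0,0],
  ],
  fingers=[0.2,0.2,0.2,0.2,0.2,0.2,0.2,0.2],
  newtons=40,
)

```text
time: 3.4
ee_pos: [0.5573, -0.0235, 0.0946]
eef_rot: [-0.277, -3.126, -0.0]
force: [-0.0, -0.5, 1.0]
width: 0.601
gripper_force: 0.0
```

```bash
python3 - <<'E'
from plant import env
import cv2,pickle
c=env.capture("wrist");pickle.dump(c,open("w2.pkl","wb"));cv2.imwrite("pics/w2.png",c["frame"][:,:,::-1])
E
python3 pl.py .5605 -.0185 .088 170 1
```

```text
t 3.45 q [ -6.  -0.  90.   0.  90. -86.]
[[-1.8, 5.4, 7.9]]
[[-0.0, -0.1, -0.1]]
end [ 0.5605 -0.0185  0.088 ] yaw 170.0
```

View pics/w2.png

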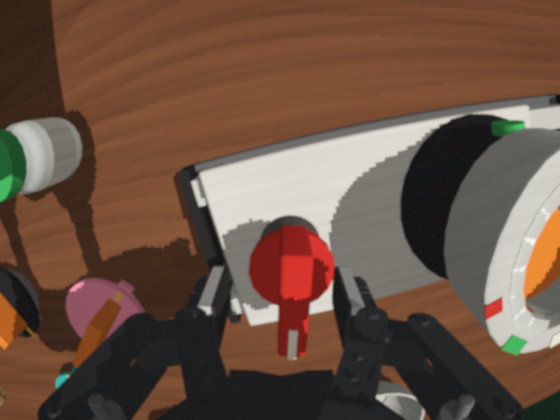

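The knob bar (294,300) sits between the fingers (tips at 220 and 340) but off to the right. I shift +5 mm in y, go down, then close.

Emit:
apply_moves(
  translation=[
    [-2,5,0],
    [0,0,6],
    [0,0,0],
    [0,0,0],
    [0,0,0],
    [0,0,0],
    [0,0,0],
  ],
  angular=[
    [0,0,0],
    [0,0,0],
    [0,0,0],
    [0,0,0],
    [0,0,0],
    [0,0,0],
    [0,0,0],
  ],
  fingers=[0.2,0.2,-1,-1,-1,-1,-1],
  newtons=30,
)

```text
time: 4.32
ee_pos: [0.561, -0.0189, 0.0905]
eef_rot: [0.277, 3.129, 0.0]
force: [1.0, 0.6, 0.8]
width: 0.158
gripper_force: 33.1
```

Emit:
apply_moves(
  translation=[
    [0,0,0],
    [0,0,0],
    [0,0,0],
    [0,0,0],
    [0,0,0],
    [0,0,0],
    [0,0,0],
    [0,0,0],
    [0,0,0],
  ],
  angular=[
    [0,0,8],
    [0,0,8],
    [0,0,8],
    [0,0,8],
    [0,0,8],
    [0,0,8],
    [0,0,8],
    [0,0,8],
    [0,0,2],
  ],
  fingers=[-1,-1,-1,-1,-1,-1,-1,-1,-1],
  newtons=50,
)

```text
time: 5.45
ee_pos: [0.5612, -0.015, 0.0905]
eef_rot: [-1.933, -2.472, -0.009]
force: [3.7, 13.3, 1.8]
width: 0.157
gripper_force: 53.1
```

```bash
python3 - <<'E'
from plant import env
import cv2,pickle
o=env.get_obs();print(o["moment"],o["force"],o["ee_pos"],o["eef_rot"])
E
python3 pl.py .56 -.0185 .088 104 1
```

```text
[2.29779703 0.43189862 0.39359168] [ 3.67978759 13.34636309  1.82647288] [ 0.56120419 -0.01502212  0.090549  ] [-1.9330903  -2.47150921 -0.00923973]
t 5.45 q [ -5.   0.  90.   0.  90. -19.]
[[-3.1, -2.0, 2.5]]
[[0.1, -0.4, -0.1]]
end [ 0.56   -0.0185  0.088 ] yaw 104.0
```

Emit:
apply_moves(
  translation=[
    [0,0,0],
    [0,0,0],
    [0,0,0],
    [0,0,-30],
    [0,0,-40],
    [0,0,-40],
    [0,0,-40],
    [0,0,0],
  ],
  angular=[
    [0,0,0],
    [0,0,0],
    [0,0,0],
    [0,0,0],
    [0,0,0],
    [0,0,0],
    [0,0,0],
    [0,0,0],
  ],
  fingers=[0.2,0.2,0.2,0.2,0.2,0.2,0.2,0.2],
)

```text
time: 6.45
ee_pos: [0.5622, -0.0194, 0.245]
eef_rot: [1.933, 2.468, 0.006]
force: [0.1, 0.5, -0.6]
width: 0.603
gripper_force: 0.0
```

```bash
python3 - <<'E'
from plant import env
import cv2,pickle,numpy as np
d={n:env.capture(n) for n in("wrist","top","scene")};pickle.dump(d,open("d3.pkl","wb"))
f=lambda n,u,v,r:cv2.resize(d[n]["frame"][v-r:v+r,u-r:u+r,::-1],(400,400),interpolation=cv2.INTER_CUBIC)
cv2.imwrite("pics/w3.png",np.hstack([cv2.resize(d["wrist"]["frame"][:,:,::-1],(533,400)),f("scene",343,250,50)[:, :260]]))
E
python3 pl.py .594 -.329 .20 26.4 11
```

```text
t 6.6 q [ -5.  -1.  76.  -0. 105. -19.]
[[-28.1, -3.8, 3.5], [-28.3, -0.4, 3.6], [-28.2, 3.1, 3.5], [-27.6, 6.5, 3.6], [-26.6, 9.8, 3.5], [-25.2, 13.0, 3.6], [-23.4, 16.0, 3.5], [-21.3, 18.7, 3.6], [-18.8, 21.1, 3.5], [-16.1, 23.3, 3.6], [-13.1, 25.1, 3.5]]
[[-0.0, 0.0, 7.0], [-0.0, 0.0, 7.0], [-0.0, 0.0, 7.0], [-0.0, 0.0, 7.0], [-0.0, 0.0, 7.0], [-0.0, 0.0, 7.0], [-0.0, 0.0, 7.0], [-0.0, 0.0, 7.0], [-0.0, 0.0, 7.0], [-0.0, 0.0, 7.0], [-0.0, 0.0, 7.0]]
end [ 0.594 -0.329  0.2  ] yaw 26.9
```

View pics/w3.png

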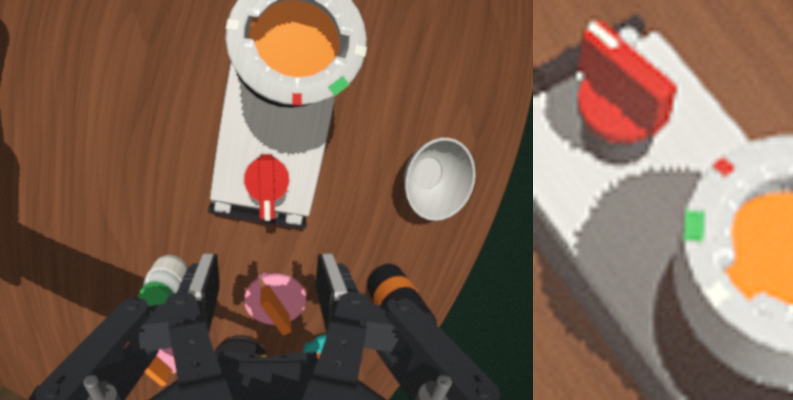

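The knob is turned about 79° (1.38 rad), white end now pointing at (268,212) in the picture. Next, the lid.

Emit:
apply_moves(
  translation=[
    [-28,-4,8],
    [-28.5,-0.5,8],
    [-28,3,8],
    [-27.5,6.5,8],
    [-26.5,10,8],
    [-25,13,10],
    [-23.5,16,15],
    [-21.5,18.5,15],
  ],
  angular=[
    [0,0,7],
    [0,0,7],
    [0,0,7],
    [0,0,7],
    [0,0,7],
    [0,0,7],
    [0,0,7],
    [0,0,7],
  ],
  fingers=[0.3,0.3,0.3,0.3,0.3,0.3,0.3,0.3],
)

```text
time: 7.6
ee_pos: [0.584, -0.2448, 0.1575]
eef_rot: [-2.872, -1.268, 0.004]
force: [0.2, 0.0, -0.1]
width: 0.652
gripper_force: 0.0
```

Emit:
apply_moves(
  translation=[
    [-19,21,15],
    [-16,23.5,15],
    [-13,25,15],
    [0,0,0],
  ],
  angular=[
    [0,0,7],
    [0,0,7],
    [0,0,7],
    [0,0,0],
  ],
  fingers=[0.3,0.3,0.3,0.3],
)

```text
time: 8.1
ee_pos: [0.592, -0.3295, 0.1104]
eef_rot: [-3.052, -0.725, 0.008]
force: [-0.1, 0.3, -1.2]
width: 0.65
gripper_force: 0.0
```

```bash
python3 - <<'E'
from plant import env
import cv2,pickle,numpy as np
from h import *
c=env.capture("wrist");pickle.dump(c,open("w4.pkl","wb"));im=c["frame"][:,:,::-1].copy()
cv2.imwrite("pics/w4.png",im)
p=np.array([.594,-.329]);
for z in(0.028,.068):print(proj(c,[*p,z],1))
E
python3 pl.py .594 -.329 .034 26.4 4
```

```text
[281.06444849 220.97582479]
[280.73371125 243.05123425]
t 8.15 q [-32.  18.  68.   0.  94.  31.]
[[0.3, 0.3, 19.5], [0.3, 0.3, 19.5], [0.3, 0.3, 19.5], [0.3, 0.2, 19.6]]
[[-0.1, 0.0, 0.1], [-0.1, 0.0, 0.1], [-0.1, 0.0, 0.1], [-0.1, 0.0, 0.1]]
end [ 0.594 -0.329  0.034] yaw 26.5
```

View pics/w4.png

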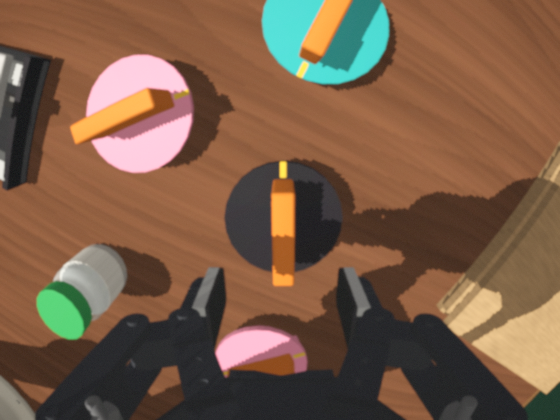

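The lid's flange is centred at (284,216), its bar is vertical in the picture at x≈283, and the fingers straddle it. I descend and grip.

Run:
```python
import pickle
from h import *
c=pickle.load(open("w4.pkl","rb"))
print(plane(c,(283.5,216.5),.027,1),plane(c,(283,170),.028,1),plane(c,(284,286),.068,1),plane(c,(272,286),.068,1),plane(c,(294,286),.068,1))
S=pickle.load(open("d0.pkl","rb"))["scene"];T=pickle.load(open("d0.pkl","rb"))["top"]
```

```text
[ 0.59761075 -0.3291812   0.027     ] [ 0.62861441 -0.31308361  0.028     ] [ 0.56707526 -0.34497239  0.068     ] [ 0.56346895 -0.33789984  0.068     ] [ 0.57004669 -0.3508841   0.068     ]
```

Emit:
apply_moves(
  translation=[
    [0.5,0.5,19.5],
    [0.5,0.5,19.5],
    [0.5,0,19.5],
    [0.5,0,17.5],
    [0,0,0],
  ],
  angular=[
    [0,0,0],
    [0,0,0],
    [0,0,0],
    [0,0,0],
    [0,0,0],
  ],
  fingers=[0.3,0.3,0.3,0.3,0.3],
)

```text
time: 8.78
ee_pos: [0.5952, -0.3277, 0.0363]
eef_rot: [-3.052, -0.73, 0.005]
force: [0.1, 0.3, -0.0]
width: 0.652
gripper_force: 0.0
```

Emit:
apply_moves(
  translation=[
    [0,2,2],
    [0,0,0],
    [0,0,0],
    [0,0,0],
    [0,0,0],
    [0,0,0],
    [0,0,0],
  ],
  angular=[
    [0,0,0],
    [0,0,0],
    [0,0,0],
    [0,0,0],
    [0,0,0],
    [0,0,0],
    [0,0,0],
  ],
  fingers=[0.3,-1,-1,-1,-1,-1,-1],
  newtons=40,
)

```text
time: 9.65
ee_pos: [0.5975, -0.3304, 0.038]
eef_rot: [3.055, 0.73, 0.001]
force: [-0.8, 1.8, 4.9]
width: 0.161
gripper_force: 45.4
```

Emit:
apply_moves(
  translation=[
    [0,0,-40],
    [0,0,-50],
    [0,0,-50],
    [0,0,-50],
    [0,0,-20],
    [0,0,0],
  ],
  angular=[
    [0,0,0],
    [0,0,0],
    [0,0,0],
    [0,0,0],
    [0,0,0],
    [0,0,0],
  ],
  fingers=[-1,-1,-1,-1,-1,-1],
  newtons=60,
)

```text
time: 10.4
ee_pos: [0.5976, -0.3308, 0.2488]
eef_rot: [3.053, 0.729, 0.003]
force: [0.1, -0.6, -1.4]
width: 0.151
gripper_force: 59.0
```

Run:
```python
from plant import env
import cv2,pickle,numpy as np
d={n:env.capture(n) for n in("wrist","top","scene")};pickle.dump(d,open("d5.pkl","wb"))
f=lambda n,u,v,r:cv2.resize(d[n]["frame"][v-r:v+r,u-r:u+r,::-1],(400,400),interpolation=cv2.INTER_CUBIC)
cv2.imwrite("pics/w5.png",np.vstack([np.hstack([f("wrist",280,260,100)[:300],f("top",195,248,30)[50:350]]),np.hstack([f("scene",360,262,40)[50:350],f("wrist",280,320,60)[:300]])]))
o=env.get_obs();print(o["ee_pos"],o["eef_rot"],o["width"],o["gripper_force"])
```

```text
[ 0.59672882 -0.33020425  0.24422419] [-3.05277415 -0.72915163  0.0047409 ] 0.15562150363576624 59.04013752937317
```

View pics/w5.png

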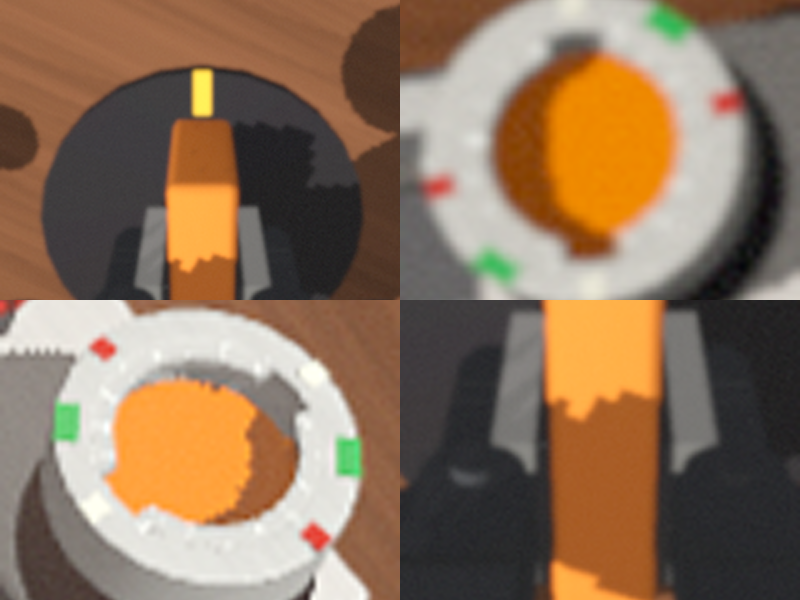

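The lid hangs straight in the fingers: pointer centred at (203,90) in the first crop, bar between the pads. The mouth marks are clear in the other two crops. I now compute the lid-in-tool offset and the mouth position.

Run:
```python
import pickle
from h import *
from scipy.optimize import least_squares
from scipy.spatial.transform import Rotation as R
d=pickle.load(open("d5.pkl","rb"));S,T,W=d["scene"],d["top"],d["wrist"]
t=lambda x,y:(165+(x-400)/6.667-.4,218+(y+50)/6.667-.4);s=lambda x,y:(320+x/5-.4,222+(y-250)/5-.4)
for n,a,b in(("green",[(669,22),(496,267)],[(67,422),(348,457)]),("red",[(727,103),(439,187)],[(103,348),(316,537)]),("white",[(572,4),(592,284)],[(313,373),(98,509)])):
  best=None
  for bb in(b,b[::-1]):
    P=[tri([ray(T,t(*x)),ray(S,s(*y))]) for x,y in zip(a,bb)]
    e=P[0][1][0]+P[1][1][0]
    if best is None or e<best[0]:best=(e,P)
  P=best[1];v=P[0][0]-P[1][0];print(n,((P[0][0]+P[1][0])/2).round(4),best[0],np.degrees(np.arctan2(v[1],v[0])).round(1))
rv=[3.053,.729,.003]
for nm,W,pos,rv in(("5",W,[.5972,-.3305,.2465],rv),):
  Rt=R.from_rotvec(rv).as_matrix();pos=np.array(pos)
  th=np.linspace(0,2*np.pi,361);
  def edge(x):
    return np.array([proj(W,pos+Rt@np.array([x[0]+.044*np.cos(a),x[1]+.044*np.sin(a),x[2]]),1) for a in th])
  def f(x):
    e=edge(x);top=e[e[:,1].argmin()];
    l=e[:,0].min();r=e[:,0].max();return [l-201,r-361,top[1]-194]
  q=least_squares(f,[0,0,.008],diff_step=1e-3,x_scale=.01);print("flange top centre in tool",q.x,q.fun)
```

```text
green [0.5537 0.1202 0.142 ] 1.0 -36.4
red [0.5535 0.1202 0.1413] 0.7 -76.8
white [0.554  0.1207 0.1428] 1.2000000000000002 3.8
flange top centre in tool [-0.00198653  0.00129045  0.01003668] [-1.13686838e-13  1.13686838e-13 -1.42108547e-13]
```

```bash
python3 pl.py .555 .121 .235 3.5 10
```

```text
t 10.55 q [-32.  19.  54.  -0. 108.  31.]
[[16.7, -42.1, 1.0], [15.0, -42.8, 1.0], [13.2, -43.3, 1.0], [11.5, -43.8, 1.1], [9.7, -44.3, 1.0], [7.9, -44.6, 1.1], [6.1, -44.9, 1.0], [4.3, -45.1, 1.1], [2.6, -45.3, 1.0], [0.7, -45.3, 1.1]]
[[-0.0, 0.0, 2.3], [-0.0, 0.0, 2.3], [-0.0, 0.0, 2.3], [-0.0, 0.0, 2.3], [-0.0, 0.0, 2.3], [-0.0, 0.0, 2.3], [-0.0, 0.0, 2.3], [-0.0, 0.0, 2.3], [-0.0, 0.0, 2.3], [-0.0, 0.0, 2.3]]
end [0.555 0.121 0.235] yaw 3.9
```

Emit:
apply_moves(
  translation=[
    [16.5,-42,1],
    [15,-43,1],
    [13,-43.5,1],
    [11.5,-44,1],
    [9.5,-44.5,1],
    [8,-44.5,1],
    [6,-45,1],
    [4.5,-45,1],
    [2.5,-45,1],
    [0.5,-45.5,1],
  ],
  angular=[
    [0,0,2.3],
    [0,0,2.3],
    [0,0,2.3],
    [0,0,2.3],
    [0,0,2.3],
    [0,0,2.3],
    [0,0,2.3],
    [0,0,2.3],
    [0,0,2.3],
    [0,0,2.3],
  ],
  fingers=[-1,-1,-1,-1,-1,-1,-1,-1,-1,-1],
)

```text
time: 11.8
ee_pos: [0.5536, 0.1223, 0.2348]
eef_rot: [3.139, 0.104, -0.005]
force: [0.5, -0.5, -1.7]
width: 0.153
gripper_force: 59.2
```

Emit:
apply_moves(
  translation=[
    [0,0,15],
    [0,0,15],
    [0,0,10],
    [0,0,0],
  ],
  angular=[
    [0,0,0],
    [0,0,0],
    [0,0,0],
    [0,0,0],
  ],
  fingers=[-1,-1,-1,-1],
)

```text
time: 12.3
ee_pos: [0.5541, 0.1199, 0.1954]
eef_rot: [3.139, 0.104, -0.005]
force: [-0.3, -0.3, -1.5]
width: 0.15
gripper_force: 59.4
```

```bash
python3 - <<'E'
from plant import env
import cv2,pickle,numpy as np
d={n:env.capture(n) for n in("wrist","top","scene")};pickle.dump(d,open("d6.pkl","wb"))
f=lambda n,u,v,r:cv2.resize(d[n]["frame"][v-r:v+r,u-r:u+r,::-1],(400,400),interpolation=cv2.INTER_CUBIC)
cv2.imwrite("pics/w6.png",np.hstack([cv2.resize(d["wrist"]["frame"][60:340,140:420,::-1],(400,400)),f("scene",360,250,50)]))
P=[];
for _ in range(4):P.append(env.get_obs()["ee_pos"])
print(np.array(P))
E
python3 pl.py .555 .121 .17 3.5 2
```

```text
[[0.55488882 0.12050957 0.19791866]
 [0.55488882 0.12050957 0.19791866]
 [0.55488882 0.12050957 0.19791866]
 [0.55488882 0.12050957 0.19791866]]
t 12.45 q [  9.  -0.  79.  -0. 101.  95.]
[[0.1, -0.2, 14.0], [0.0, -0.3, 13.9]]
[[-0.0, -0.0, 0.2], [-0.0, -0.0, 0.2]]
end [0.555 0.121 0.17 ] yaw 3.4
```

View pics/w6.png

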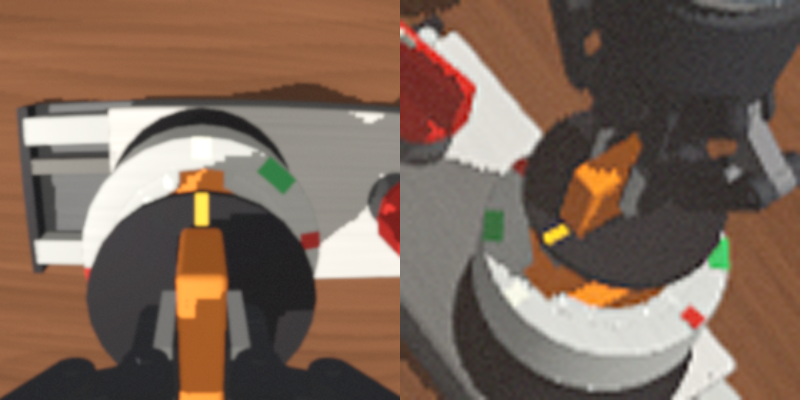

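The pointer and slot line up: pointer at (202,208), slot at (202,178), white mark at (202,150). I descend gently.

Emit:
apply_moves(
  translation=[
    [0,0,8],
    [0,0,6],
    [0,0,4],
    [0,0,4],
    [0,0,0],
  ],
  angular=[
    [0,0,0.3],
    [0,0,0],
    [0,0,0],
    [0,0,0],
    [0,0,0],
  ],
  fingers=[-1,-1,-1,-1,-1],
)

```text
time: 13.08
ee_pos: [0.5544, 0.1211, 0.1748]
eef_rot: [3.14, 0.098, -0.001]
force: [-0.9, 0.9, -1.9]
width: 0.156
gripper_force: 59.4
```

Emit:
apply_moves(
  translation=[
    [0,0,4],
    [0,0,4],
    [0,0,3],
    [0,0,3],
    [0,0,0],
  ],
  angular=[
    [0,0,0],
    [0,0,0],
    [0,0,0],
    [0,0,0],
    [0,0,0],
  ],
  fingers=[-1,-1,-1,-1,-1],
)

```text
time: 13.7
ee_pos: [0.5544, 0.121, 0.1609]
eef_rot: [3.14, 0.098, -0.001]
force: [-0.5, 0.6, -1.8]
width: 0.152
gripper_force: 59.4
```

Emit:
apply_moves(
  translation=[
    [0,0,2],
    [0,0,1],
    [0,0,1],
    [0,0,1],
    [0,0,0],
  ],
  angular=[
    [0,0,0],
    [0,0,0],
    [0,0,0],
    [0,0,0],
    [0,0,0],
  ],
  fingers=[-1,-1,-1,-1,-1],
)

```text
time: 14.32
ee_pos: [0.5547, 0.1212, 0.158]
eef_rot: [-3.14, -0.098, -0.002]
force: [-3.1, 0.5, 5.8]
width: 0.157
gripper_force: 60.4
```

Contact came at z 0.158, as predicted, so the lid is seated. I hold it there, then twist.

Emit:
apply_moves(
  translation=[
    [0,0,0.5],
    [0,0,0],
    [0,0,0],
    [0,0,0],
    [0,0,0],
    [0,0,0],
    [0,0,0],
    [0,0,0],
  ],
  angular=[
    [0,0,0],
    [0,0,0],
    [0,0,0],
    [0,0,5],
    [0,0,5],
    [0,0,5],
    [0,0,5],
    [0,0,0],
  ],
  fingers=[-1,-1,-1,-1,-1,-1,-1,-1],
)

```text
time: 15.32
ee_pos: [0.5553, 0.1199, 0.158]
eef_rot: [3.108, -0.452, 0.005]
force: [-0.1, -4.4, 7.0]
width: 0.155
gripper_force: 60.6
```

Run:
```python
from plant import env
o=env.get_obs();print(o["moment"],o["force"],o["ee_pos"],o["eef_rot"])
```

```text
[-0.73817567  0.46485073  0.01124618] [-0.07477678 -4.35237524  6.95872975] [0.55525702 0.11992857 0.15795792] [ 3.10772855 -0.45168865  0.00522089]
```

Emit:
apply_moves(
  translation=[
    [0,0,0],
    [0,0,0],
    [0,0,0],
    [0,0,0],
    [0,0,0],
    [0,0,0],
  ],
  angular=[
    [0,0,5],
    [0,0,5],
    [0,0,5],
    [0,0,5],
    [0,0,0],
    [0,0,0],
  ],
  fingers=[-1,-1,-1,-1,-1,-1],
)

```text
time: 16.08
ee_pos: [0.555, 0.1194, 0.158]
eef_rot: [2.982, -0.983, 0.005]
force: [-2.9, -6.6, 6.9]
width: 0.152
gripper_force: 60.7
```

Run:
```python
from plant import env
import cv2,pickle,numpy as np
d={n:env.capture(n) for n in("wrist","top","scene")};pickle.dump(d,open("d7.pkl","wb"))
f=lambda n,u,v,r:cv2.resize(d[n]["frame"][v-r:v+r,u-r:u+r,::-1],(400,400),interpolation=cv2.INTER_CUBIC)
cv2.imwrite("pics/w7.png",np.hstack([cv2.resize(d["wrist"]["frame"][60:340,140:420,::-1],(400,400)),f("scene",360,262,50)]))
o=env.get_obs();print(o["moment"],o["force"],o["ee_pos"],o["eef_rot"])
```

```text
[-1.01845931  0.68120833  0.19438512] [-0.99922879 -6.06413808  7.49390684] [0.55501717 0.11942729 0.15796545] [ 2.98196739 -0.98334017  0.00486547]
```

View pics/w7.png

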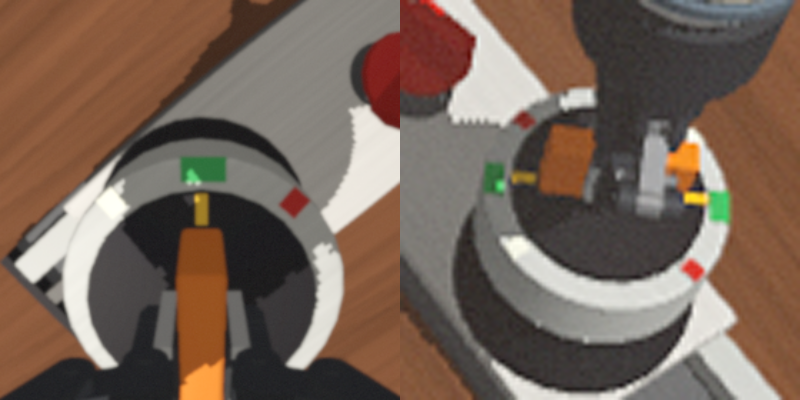

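The pointers stand at the green marks: pointer (202,208) against mark (203,169), and (697,198) against (719,206) in the scene crop. The flange sits flat and central on the collar, and the torque matches the ring's spring. Handing in.

```bash
python3 -c "
from plant import env
print(env.hand_in())"
```

```text
the job is handed in; nothing more can be done
None
```

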